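# Find the housing with the loose core and stand it in the scrap tray

### The job

One of the two sealed housings on the mat has a core that has come loose inside: pick them up one at a time and tilt them end to end until you have felt the loose core shift, laying each one you pick up back flat in its place on the mat. Then take the rattler again by its swinging handle, let it hang, and stand it upright, handle end up, on the floor of the scrap tray. Leave the sound housing lying in its place and everything else alone.

Things in the scene. Friction and masses are not known exactly. Their poses are not given: they have to be found in the camera images.
- housing_a: sealed aluminium housing, 160 mm long (its x), 58 wide (y), 58 high (z), flat sides, rubber sleeve round the middle, dark end plates, swinging steel handle at its +x end; the -x end is its flat foot. Origin: centre of the underside as it lies, z up, x towards the handle. About 0.6 kg with its core; a grip of 30 to 60 N holds it. Both look alike; either may be the rattler, exactly one is
- housing_b: sealed aluminium housing, 160 mm long (its x), 58 wide (y), 58 high (z), flat sides, rubber sleeve round the middle, dark end plates, swinging steel handle at its +x end; the -x end is its flat foot. Origin: centre of the underside as it lies, z up, x towards the handle. About 0.6 kg with its core; a grip of 30 to 60 N holds it. Both look alike; either may be the rattler, exactly one is
- housing_a_mid (a point): centre of that housing's square body, 80 mm from either end. A sound housing balances here. In the rattler a 0.3 kg steel ball rolls freely along x, up to 50 mm either way of this point, to the lower end as soon as it is tilted end to end: the moment about this point swings by about 0.3 N m between one end down and the other end down
- housing_b_mid (a point): centre of that housing's square body, 80 mm from either end. A sound housing balances here. In the rattler a 0.3 kg steel ball rolls freely along x, up to 50 mm either way of this point, to the lower end as soon as it is tilted end to end: the moment about this point swings by about 0.3 N m between one end down and the other end down
- handle_a (a joint): angle of that housing's U-shaped handle: 0 at right angles to the housing (straight up while it lies), pi/2 stretched out along the housing's +x, stops at 0 and 2.7 rad. The hinge axis is parallel to the housing's y, at 70 mm along +x and 29 mm above its origin. Slight friction keeps the handle where it is left; a housing lifted by the handle swings on it and hangs with its handle end up
- handle_a_bar (a point): middle of that handle's cross bar: round steel, 12 mm diameter, 60 mm clear length, parallel to the housing's y, 65 mm from the hinge axis; arms 8 mm thick, 76 mm wide overall
- handle_b (a joint): angle of that housing's U-shaped handle: 0 at right angles to the housing (straight up while it lies), pi/2 stretched out along the housing's +x, stops at 0 and 2.7 rad. The hinge axis is parallel to the housing's y, at 70 mm along +x and 29 mm above its origin. Slight friction keeps the handle where it is left; a housing lifted by the handle swings on it and hangs with its handle end up
- handle_b_bar (a point): middle of that handle's cross bar: round steel, 12 mm diameter, 60 mm clear length, parallel to the housing's y, 65 mm from the hinge axis; arms 8 mm thick, 76 mm wide overall
- mat: fixed black rubber mat 250 (x) x 290 (y) x 4 mm on the bench on which the two housings lie side by side, parallel to its x, 140 mm apart (centre lines), handles to its +x (away from the robot); origin centre of underside
- tray: fixed grey open scrap tray 240 (x) x 180 (y) mm outside, walls 22 mm high and 5 mm thick, inner floor 5 mm above the bench; a gear lies in its +x end; origin centre of underside. It is left of the mat or right of it
- tray_free (a point): on the tray's inner floor, 40 mm from its centre towards -x: middle of the free room for one standing housing
- gear: worn steel gear, 60 mm diameter, 25 mm high, lying flat in the +x end of the tray; origin centre of underside; leave where it is
- wrench: open steel wrench, 170 mm long, lying along the edge of the mat farthest from the robot, parallel to that edge; leave where it is
- screwdriver: screwdriver 190 mm long lying beyond the mat and tray; leave where it is
- oil_can: closed grey metal can 66 mm diameter, 100 mm tall, standing beyond the work; leave where it is
- mug: white mug 80 mm diameter, 90 mm high, standing beyond the work; leave where it is
- carton: cardboard box 120 x 160 x 70 mm at the left side; leave where it is
- piston: aluminium piston 80 mm diameter, 68 mm high, standing at the right side; leave where it is

How it is judged:
By the outcome, as a careful person would: the job done as asked, in the order asked, and still so for the second after the job is handed in, with the robot touching nothing.
It also fails if it takes over 72 s, if anything falls off the work surface, if the arm or the gripper's body presses on something with over 40 N, if the wrist force passes 120 N, or if a joint passes its speed limit or range.

### The arm

A 7-joint arm with a two-finger parallel gripper is mounted at the origin on the work surface. World frame = base frame: x ahead of the robot, y to its left, z up, the work surface at z = 0. Lengths are in m, angles in rad, forces in N, time in s.
With the tool pointing down it reaches from about 0.4 to 0.85 m from the base axis. Payload 6.9 kg.
Tool frame: the origin (TCP) lies midway between the tips of the shut fingers; the grasp point (between the pads) lies behind it (env.grip_depth is the z of the grasp point in the tool frame, in m); z points along the fingers, x is the direction in which the jaws open and shut, and the axes are right-handed (so a half turn about z gives the same grasp; the last joint's range is limited). The gripper opens to 85 mm and grips with 20 to 120 N. Pads are 22 mm wide; open, the fingers measure 114 mm over their backs; the gripper's body (76 mm by 85 mm) begins 54 mm behind the grasp point. The pads swing forward as they close: fully open they stand 13 mm farther back than shut.
Start: joints at [0.105, 0.507, -0.238, 1.5, 0.126, 1.149, -0.155], TCP at [0.625, -0, 0.231] pointing down, gripper open.
Joint ranges: [-3.08, 3.08], [-0.24, 2.05], [-1.43, 1.35], [0, 2.5], [-1.52, 4.66], [0.17, 1.96], [-2.89, 2.89]. Speed limits (rad/s): [2.39, 2.39, 3.14, 3.14, 3.14, 3.14, 3.14].

### API

Orientations are given as a 3x3 rotation matrix whose columns are the frame's x, y, z axes.
In Python, from workcell import env, cams, job, finder gives the robot as it stands.
- The arm moves only by the shell command python3 -m creep 'ROWS' [FORCE]. ROWS is JSON, a list of rows, each a list of 7 numbers: the shift along the tool's x, y, z in m, then the turn, a rotation vector about the tool's x, y, z in degrees, then the opening, from -1 (shut) to 1 (fully open). In form: [[dx, dy, dz, ax, ay, az, claw], ...]. A call has 1 to 8 rows; each row is the pose to reach, as a shift and turn from the pose commanded when the call began, along the tool's axes at that moment; what a row does not reach only later rows make up. A row lasts 1/8 s, in which the tool goes at most 62.5 mm and 10.7 degrees, less where a joint would pass 70% of its speed; a pose out of reach is approached as far as the arm can. A call with a gripper value outside its range is refused whole. The fingers move at their own pace and stop on an object; FORCE is the grip in N (left out, the last holds). Time passes only in rows, so rows that repeat a pose let the fingers close. It gives the time, the measured TCP pose, the force and the opening at its end, in the units of the state.
- env.get_state(): the state, without advancing time (a new reading comes with each control period).
- cams.read_camera(name): name is "scene" or "side" or "wrist"; returns a dict with "color" (480x640x3 uint8, blue, green, red), "intrinsics" (3x3 intrinsics, pixels), "k1" (the pictures are not rectified: a ray, as slopes to the right and down, at radius r is drawn at 1 + k1 r^2 times it, then the intrinsics apply), "world_from_camera" (4x4, takes a point from camera to world coordinates); the wrist camera has in their place "T_tool_cam" (4x4, takes a point from camera to tool coordinates, whose origin is the TCP and whose axes are the tool frame's). Camera axes: x right, y down, z forward; pixel columns grow to the right and rows downward; lengths in m; the calibration is good to about 2 mm. A picture is of the moment at which its call begins: read the wrist's pose just before it. There is no depth.
- job.finish_job(): hands the job in, once; it reports no verdict.
Trained networks look in the newest picture that a camera, given by its name, has taken for a name from the list of things; names that differ only in an ending like _2 or _b are one class to them, and where a whole thing is asked for, a point or a joint stands for the part that bears it (a point fixed in the world has none). Each returns a list of dicts, best first, with "conf" (0 to 1); they miss things now and then, are a little off and sometimes report something else, mostly with a low value. They report only what shows in the picture. A call takes as long as a camera call.
- finder.search_frame(query, camera): "position" ([column, row] in pixels, amid what is visible of it).
- finder.silhouettes(query, camera): "pixels" (480x640 bool, what is visible of it) and "position" ([column, row] in pixels, amid what is visible of it).
- finder.spot_point(query, camera): "position" ([column, row] in pixels: a listed point, or the origin of a listed thing).
The state is a dict: "t": time; "qpos": joint angles; "dq": joint speeds; "effort": joint torques, N m; "tcp_pos": TCP position; "orientation": TCP orientation; "force": force on the tool from outside, world axes, zero at the start; "wrist_torque": the same for the moment, N m; "gripper_width": finger opening in m.
Only numpy, scipy, OpenCV 4.12 (cv2) and the standard library are available. Lean on these libraries where they do the work, as an engineer would, in place of code of your own. Each camera call takes 0.05 s, during which the arm holds its last target.

## Working session

There is one attempt and no reset: what is moved stays moved. The work goes in short steps, Python scripts to look and compute and a shell command to move; the robot and the scene stay as the last step left them, time stands still between calls to the robot, and variables do not carry over. Pictures are saved under pics/ and viewed, and the job is handed in when it is done.

```bash
ls; mkdir -p pics
python3 - <<'E'
from workcell import env,cams,finder
import cv2
s=env.get_state();print({k:(v.tolist() if hasattr(v,'tolist') else v) for k,v in s.items()},env.grip_depth)
for c in ['scene','side']:
    im=cams.read_camera(c);cv2.imwrite(f'pics/{c}0.png',im['color'])
    print(c,im['intrinsics'],im['k1'],im['world_from_camera'])
    for q in ['housing_a','tray','mat','gear']:
        print(q,[(d['position'],round(d['conf'],2)) for d in finder.spot_point(q,c)][:4])
E
```

```text
pics
{'t': 0.0, 'qpos': [0.10550115188491462, 0.5083518888419851, -0.23751623423863474, 1.5010948041672898, 0.12570729118937643, 1.1489411841314368, -0.15481679989470046], 'dq': [0.0003261600898674515, 0.0018749004484695225, -0.0010172209220099303, -0.0007900350694639183, 0.0017384258561535825, -0.0008316316632019197, 0.0022502615160192984], 'effort': [0.0011972657011938281, -62.05882787704468, -2.18696728348732, -24.965545535087585, 0.012312358303461224, 0.012132196279708296, 2.0416970301084802e-05], 'tcp_pos': [0.62450195414796, -8.773403639391757e-05, 0.23043379478543774], 'orientation': [[0.9999983714699149, -9.434364240429554e-06, -0.0018047073199806943], [-9.516345417300103e-06, -0.999999998923335, -4.5417718680121276e-05], [-0.0018047068895503376, 4.543481893423575e-05, -0.9999983704830323]], 'force': [0.003278772441211402, -0.34849845857590406, -0.015507410799756363], 'wrist_torque': [-0.04889265660514084, -0.021835239172568258, 0.014686551917583083], 'gripper_width': 0.08569262913640946} -0.0187
scene [[464.2299585    0.         312.8276523 ]
 [  0.         464.2299585  242.
[... 257 characters left out ...]
         1.        ]]
housing_a [([208.4, 231.9], 0.81), ([264.1, 223.8], 0.55)]
tray [([379.6, 219.1], 0.62)]
mat [([238.8, 231.9], 0.56)]
gear [([377.0, 236.7], 0.92)]
side [[477.57495698   0.         309.22173223]
 [  0.         477.57495698 237.45890834]
 [  0.           0.           1.        ]] -0.006143720809882069 [[ 0.90256652 -0.27877558  0.32811257  0.22207733]
 [-0.43053011 -0.57696517  0.69408574 -0.7677369 ]
 [-0.00418463 -0.76772089 -0.64077073  0.79069312]
 [ 0.          0.          0.          1.        ]]
housing_a [([292.8, 313.8], 0.94), ([332.8, 359.2], 0.59)]
tray [([235.0, 239.6], 0.85)]
mat [([367.0, 309.9], 0.63), ([311.8, 338.7], 0.59)]
gear [([258.8, 233.6], 0.64)]
```

View pics/scene0.png

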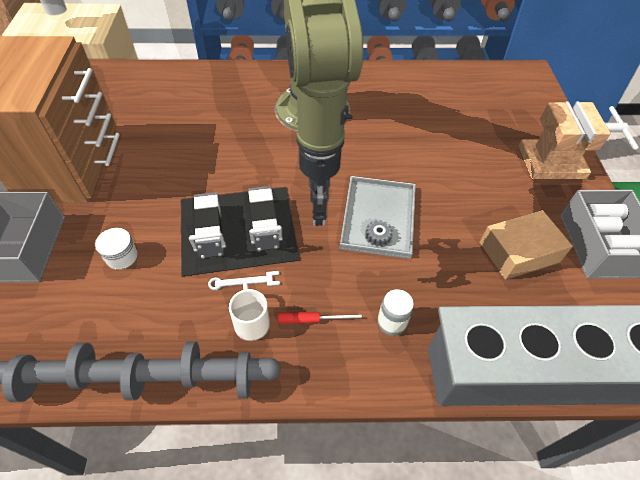

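View pics/side0.png

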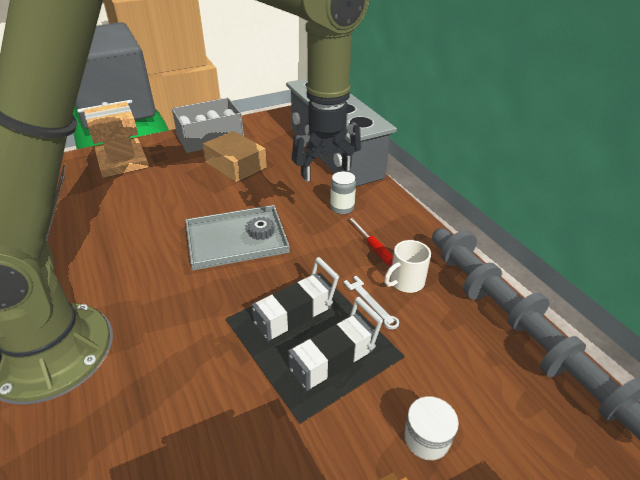

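```bash
cat > h.py <<'E'
import numpy as np,cv2
from workcell import env,cams,finder
def ray(im,p,T=None):
    K=im['intrinsics'];k=im['k1'];T=im['world_from_camera'] if T is None else T
    d=np.array([(p[0]-K[0,2])/K[0,0],(p[1]-K[1,2])/K[1,1]]);u=d.copy()
    for _ in range(20): u=d/(1+k*(u@u))
    return T[:3,3],T[:3,:3]@np.array([u[0],u[1],1])
def onz(im,p,z,T=None):
    o,d=ray(im,p,T);return o+d*(z-o[2])/d[2]
def tri(rs):
    A=0;b=0
    for o,d in rs:
        d=d/np.linalg.norm(d);P=np.eye(3)-np.outer(d,d);A=A+P;b=b+P@o
    return np.linalg.solve(A,b)
def proj(im,X,T=None):
    T=im['world_from_camera'] if T is None else T
    c=(np.asarray(X)-T[:3,3])@T[:3,:3]
    u=c[...,:2]/c[...,2:];u=u*(1+im['k1']*(u**2).sum(-1,keepdims=True))
    return u*np.diag(im['intrinsics'])[:2]+im['intrinsics'][:2,2]
def wT(im,s):
    M=np.eye(4);M[:3,:3]=np.array(s['orientation']);M[:3,3]=s['tcp_pos'];return M@im['T_tool_cam']
E
python3 - <<'E'
from h import *
for c in ['scene','side']:
    im=cams.read_camera(c)
    for q,z in [('housing_a',.004),('housing_a_mid',.033),('tray_free',.005),('tray',0),('mat',0),('handle_a_bar',.095)]:
        for d in finder.spot_point(q,c)[:3]: print(c,q,np.round(d['position'],1),round(d['conf'],2),np.round(onz(im,d['position'],z),3))
    img=im['color'];
    for q in ['housing_a','tray']:
        for i,d in enumerate(finder.silhouettes(q,c)[:2]):
            print(q,d['position'],d['conf']);
    x,y,w,h=(170,160,260,130) if c=='scene' else (180,200,240,220)
    cv2.imwrite(f'pics/{c}crop.png',cv2.resize(img[y:y+h,x:x+w],None,fx=3 if c=='scene' else 2.7,fy=3 if c=='scene' else 2.7,interpolation=cv2.INTER_CUBIC))
E
```

```text
scene housing_a [262.2 224.6] 0.96 [ 0.482 -0.136  0.004]
scene housing_a [209.  233.2] 0.75 [ 0.51  -0.272  0.004]
scene housing_a_mid [206.1 224. ] 0.7 [ 0.503 -0.275  0.033]
scene tray_free [378.3 206.8] 0.58 [0.424 0.175 0.005]
scene tray [377.7 217.4] 0.58 [0.457 0.171 0.   ]
scene tray [205.9 235.5] 0.57 [ 0.514 -0.28   0.   ]
scene mat [234.3 229.9] 0.89 [ 0.496 -0.208  0.   ]
scene handle_a_bar [202.7 236.1] 0.53 [ 0.587 -0.262  0.095]
housing_a [206.1, 226.9] 0.77
housing_a [525.3, 243.5] 0.63
tray [379.3, 214.6] 0.74
tray [376.2, 234.3] 0.5
side housing_a [292.9 313.8] 0.92 [ 0.482 -0.132  0.004]
side housing_a [331. 359.] 0.58 [ 0.503 -0.272  0.004]
side housing_a [371.9 245.1] 0.35 [ 0.754 -0.011  0.004]
side housing_a_mid [331.2 350.6] 0.74 [ 0.502 -0.273  0.033]
side housing_a_mid [372.3 305.6] 0.22 [ 0.633 -0.208  0.033]
side tray_free [217.3 237.6] 0.67 [0.411 0.186 0.005]
side tray [234.5 240.2] 0.57 [0.449 0.162 0.   ]
side mat [311.9 337.9] 0.72 [ 0.493 -0.206 -0.   ]
side handle_a_bar [366.6 310.4] 0.71 [ 0.583 -0.259  0.095]
housing_a [294.0, 302.1] 0.61
tray [342.9, 195.1] 0.73
tray [230.8, 239.8] 0.66
```

Run:
```python
from h import *
s=env.get_state();im=cams.read_camera('wrist');cv2.imwrite('pics/w0.png',im['color']);T=wT(im,s);print(T,im['intrinsics'],im['k1'])
for q,z in [('housing_a',.004),('housing_a_mid',.033),('tray_free',.005),('tray',0),('mat',0),('handle_a_bar',.095)]:
        for d in finder.spot_point(q,'wrist')[:3]: print(q,np.round(d['position'],1),round(d['conf'],2),np.round(onz(im,d['position'],z,T),3))
```

```text
[[ 9.99999095e-01 -1.32941257e-03 -2.06132164e-04  6.24179971e-01]
 [-1.33617592e-03 -9.63675759e-01 -2.67071611e-01  6.81720319e-02]
 [ 1.56403787e-04  2.67071645e-01 -9.63676664e-01  3.75221829e-01]
 [ 0.00000000e+00  0.00000000e+00  0.00000000e+00  1.00000000e+00]] [[396.98007903   0.         319.70046562]
 [  0.         396.98007903 239.86983869]
 [  0.           0.           1.        ]] -0.06583339532940978
housing_a [212.4 437.5] 0.84 [ 0.5   -0.271  0.004]
housing_a [346.3 361.5] 0.52 [ 0.652 -0.17   0.004]
housing_a [456.8 195.7] 0.28 [0.754 0.009 0.004]
tray [128.9  14.2] 0.75 [0.457 0.17  0.   ]
mat [200.3 383.3] 0.75 [ 0.492 -0.201  0.   ]
```

View pics/scenecrop.png

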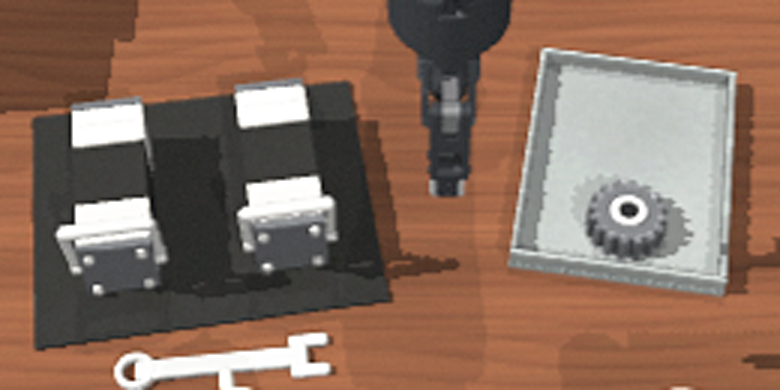

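View pics/sidecrop.png

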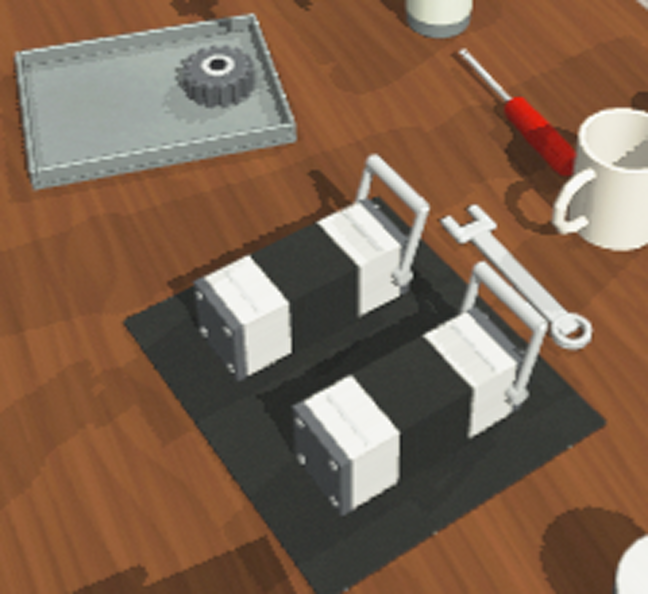

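View pics/w0.png

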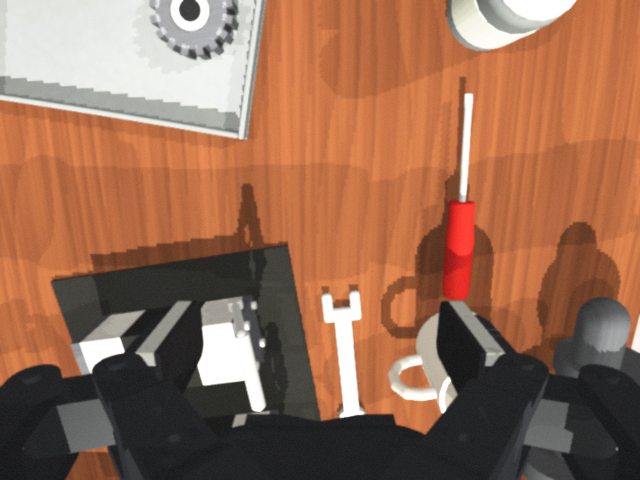

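Run:
```python
from h import *
from scipy.optimize import least_squares
S=cams.read_camera('scene');D=cams.read_camera('side')
def rect(p,w,h,z):
    c,s=np.cos(p[2]),np.sin(p[2]);L=np.array([[-w,-h],[-w,h],[w,h],[w,-h]])/2
    return np.c_[L@np.array([[c,s],[-s,c]])+p[:2],np.full(4,z)]
# mat corners order: (-,-) near right,( -,+) near left,(+,+) far left,(+,-) far right
ms=np.array([[181,199.3],[287.3,187.3],[300,259.7],[182,276]])
md={1:(226.7,319.3),3:(403,356.7),0:(302,418.5)}
def f(p):
    R=rect(p,.25,.29,.004);r=(proj(S,R)-ms).ravel()
    return np.r_[r,np.concatenate([proj(D,R[k])-np.array(v) for k,v in md.items()])]
o=least_squares(f,[.49,-.2,.14]);print('mat',o.x,np.degrees(o.x[2]));print(np.round(o.fun.reshape(-1,2),1))
m=o.x
# tray top outer corners; scene (-,-),(-,+) z=.022 ; bottom (+,-),(+,+) z=0
def g(p):
    R=rect(p,.24,.18,.022);B=rect(p,.24,.18,0)
    return np.concatenate([(proj(S,R[0])-(351.7,176)),(proj(S,R[1])-(415,184)),(proj(S,B[3])-(339.3,249.3)),(proj(S,B[2])-(410.7,258.3)),
     proj(D,R[1])-(180+15/2.7,200+55/2.7),proj(D,R[2])-(180+254/2.7,200+17/2.7),proj(D,B[0])-(180+38/2.7,200+187/2.7),proj(D,B[3])-(180+296/2.7,200+140/2.7)])
o=least_squares(g,[.45,.17,-.1]);print('tray',o.x,np.degrees(o.x[2]));print(np.round(o.fun.reshape(-1,2),1))
t=o.x;print('free',t[:2]-.04*np.array([np.cos(t[2]),np.sin(t[2])]))
ex=np.array([np.cos(m[2]),np.sin(m[2])]);ey=np.array([-ex[1],ex[0]])
for sg in (1,-1): print(m[:2]+sg*.07*ey)
# housing box overlay fit from side: vertices: top corners
```

```text
mat [ 0.49454595 -0.2001175   0.15675589] 8.981450697607213
[[-0.8  0. ]
 [-1.4 -0.5]
 [-0.2  0.5]
 [-1.   0.5]
 [-1.4 -2.8]
 [ 1.7 -3.1]
 [-1.9  1.8]]
tray [ 0.45773453  0.17072652 -0.17328966] -9.928766347099515
[[-1.9 -0.3]
 [-0.5 -0.3]
 [-0.5  0.1]
 [-0.7  0.8]
 [-0.2 -2.4]
 [-0.  -2.9]
 [-1.4  0.1]
 [ 0.3 -0.6]]
free [0.41833362 0.17762347]
[ 0.48361792 -0.13097578]
[ 0.50547397 -0.26925923]
```

```bash
python3 -m creep '[[-0.14,0.132,0,0,0,-10,1],[-0.14,0.132,0,0,0,-20,1],[-0.14,0.132,0,0,0,-30,1],[-0.14,0.132,0,0,0,-40,1],[-0.14,0.132,0,0,0,-50,1],[-0.14,0.132,0,0,0,-60,1],[-0.14,0.132,0,0,0,-70,1],[-0.14,0.132,0,0,0,-80,1]]' 40; python3 -m creep '[[0,0,0,0,0,-10,1],[0,0,0,0,0,-19,1],[0,0,0,0,0,-19,1]]'
python3 - <<'E'
from h import *
s=env.get_state();im=cams.read_camera('wrist');cv2.imwrite('pics/w1.png',im['color']);T=wT(im,s)
print(np.round(s['qpos'],2),np.round(s['wrist_torque'],3))
for q,z in [('housing_a',.004),('housing_a_mid',.033),('mat',0),('handle_a_bar',.096)]:
        for d in finder.spot_point(q,'wrist')[:3]: print(q,np.round(d['position'],1),round(d['conf'],2),np.round(onz(im,d['position'],z,T),3))
E
```

```text
t: 2.85
tcp_pos: [0.485, -0.132, 0.2314]
orientation: [[0.168, 0.986, 0.0], [0.986, -0.168, -0.0], [-0.0, 0.0, -1.0]]
force: [0.0, 0.1, 0.0]
gripper_width: 0.0854
t: 3.22
tcp_pos: [0.485, -0.1321, 0.2313]
orientation: [[-0.155, 0.988, 0.0], [0.988, 0.155, 0.0], [0.0, 0.0, -1.0]]
force: [-1.1, 1.2, 0.8]
gripper_width: 0.0855
[ 0.68  0.36 -0.65  1.81  0.25  1.05  1.67] [-0.021  0.003  0.04 ]
housing_a [316.9 203.9] 0.84 [ 0.485 -0.134  0.004]
housing_a [172.3 197.4] 0.72 [ 0.499 -0.271  0.004]
housing_a_mid [163.7 206.1] 0.68 [ 0.502 -0.268  0.033]
mat [242.  200.3] 0.89 [ 0.493 -0.206  0.   ]
handle_a_bar [142.8 327.5] 0.6 [ 0.587 -0.257  0.096]
handle_a_bar [322.2 330.1] 0.39 [ 0.566 -0.117  0.096]
```

View pics/w1.png

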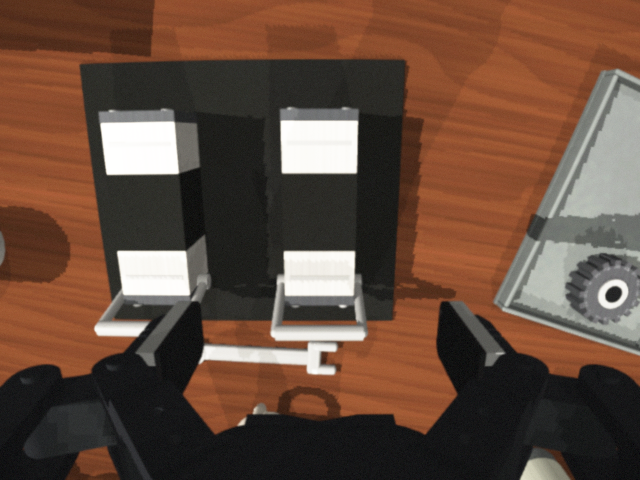

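Run:
```python
from h import *
s=env.get_state();im=cams.read_camera('wrist');T=wT(im,s)
P={k:onz(im,p,.062,T) for k,p in dict(nl=(281,108),nr=(357.5,108),fl=(284,304),fr=(355.5,304)).items()}
for k,v in P.items(): print(k,np.round(v,4))
n=(P['nl']+P['nr'])/2;f=(P['fl']+P['fr'])/2;print('c',(n+f)/2,np.linalg.norm(f-n),np.degrees(np.arctan2(*(f-n)[1::-1])))
Q={k:onz(im,p,.062,T) for k,p in dict(nl=(99,113),nr=(175,110),fl=(122,304),fr=(190,300)).items()}
n=(Q['nl']+Q['nr'])/2;f=(Q['fl']+Q['fr'])/2;print('B',(n+f)/2,np.linalg.norm(f-n),np.degrees(np.arctan2(*(f-n)[1::-1])))
for p in [(276,332),(366,332),(97,328),(205,327)]: print(onz(im,p,.096,T))
```

```text
nl [ 0.4056 -0.1733  0.062 ]
nr [ 0.3967 -0.1162  0.062 ]
fl [ 0.5645 -0.1501  0.062 ]
fr [ 0.555  -0.0894  0.062 ]
c [ 0.48045672 -0.13227181  0.062     ] 0.16054208464687364 8.950223299941085
B [ 0.50210478 -0.27187846  0.062     ] 0.15826794739551248 8.105718856761872
[ 0.57325096 -0.15237594  0.096     ]
[ 0.56242872 -0.08266636  0.096     ]
[ 0.59351295 -0.29476158  0.096     ]
[ 0.57786318 -0.20808211  0.096     ]
```

```bash
python3 -m creep '[[0,-0.004,0.05,0,0,0,1],[0,-0.004,0.1,0,0,0,1],[0,-0.004,0.15,0,0,0,1],[0,-0.004,0.19,0,0,0,1],[0,-0.004,0.217,0,0,0,1],[0,-0.004,0.217,0,0,0,1]]' 50; python3 -m creep '[[0,0,0,0,0,0,-1],[0,0,0,0,0,0,-1],[0,0,0,0,0,0,-1],[0,0,0,0,0,0,-1],[0,0,0,0,0,0,-1],[0,0,0,0,0,0,-1]]' 50
```

```text
t: 4.28
tcp_pos: [0.4799, -0.1322, 0.0128]
orientation: [[-0.156, 0.988, -0.004], [0.988, 0.156, 0.001], [0.001, -0.003, -1.0]]
force: [-0.4, 0.0, 0.4]
gripper_width: 0.0853
t: 5.03
tcp_pos: [0.4821, -0.1334, 0.0158]
orientation: [[-0.156, 0.988, 0.003], [0.988, 0.156, -0.001], [-0.002, 0.002, -1.0]]
force: [-0.4, -1.8, 7.8]
gripper_width: 0.0576
```

```bash
python3 -m creep '[[0,0,-0.01,0,0,0,-1],[0,0,-0.03,0,0,0,-1],[0,0,-0.05,0,0,0,-1],[0,0,-0.07,0,0,0,-1],[0,0,-0.09,0,0,0,-1],[0,0,-0.09,0,0,0,-1],[0,0,-0.09,0,0,0,-1],[0,0,-0.09,0,0,0,-1]]' 55
cat > t.py <<'E'
from h import *
s=env.get_state();R=np.array(s['orientation']);print(round(s['t'],2),'F',np.round(s['force'],2),'M',np.round(s['wrist_torque'],3),'w',round(s['gripper_width'],4))
p=np.array(s['tcp_pos']);print(np.round(p,4),'tilt z',np.round(R[:,2],3))
M=np.array(s['wrist_torque']);F=np.array(s['force']);print('M tool (raw)',np.round(R.T@M,3),'F tool',np.round(R.T@F,2))
E
python3 t.py
```

```text
t: 6.02
tcp_pos: [0.4803, -0.1325, 0.1034]
orientation: [[-0.157, 0.988, -0.002], [0.988, 0.157, 0.001], [0.001, -0.002, -1.0]]
force: [-0.4, 0.1, -6.6]
gripper_width: 0.0576
6.03 F [-0.38  0.08 -6.59] M [-0.021 -0.014  0.012] w 0.0576
[ 0.4803 -0.1325  0.1034] tilt z [-0.002  0.001 -1.   ]
M tool (raw) [-0.011 -0.023 -0.012] F tool [ 0.13 -0.35  6.59]
```

```bash
python3 -m creep '[[0,0,0,-6,0,0,-1],[0,0,0,-12,0,0,-1],[0,0,0,-16,0,0,-1],[0,0,0,-16,0,0,-1],[0,0,0,-16,0,0,-1],[0,0,0,-16,0,0,-1],[0,0,0,-16,0,0,-1],[0,0,0,-16,0,0,-1]]'; python3 t.py;  python3 -m creep '[[0,0,0,8,0,0,-1],[0,0,0,16,0,0,-1],[0,0,0,24,0,0,-1],[0,0,0,32,0,0,-1],[0,0,0,32,0,0,-1],[0,0,0,32,0,0,-1],[0,0,0,32,0,0,-1],[0,0,0,32,0,0,-1]]'; python3 t.py
```

```text
t: 7.02
tcp_pos: [0.4813, -0.1325, 0.1043]
orientation: [[-0.157, 0.949, 0.272], [0.988, 0.151, 0.043], [0.0, 0.276, -0.961]]
force: [0.5, 1.3, -6.5]
gripper_width: 0.0573
7.03 F [ 0.49  1.31 -6.49] M [-0.136  0.626 -0.012] w 0.0573
[ 0.4813 -0.1325  0.1043] tilt z [ 0.272  0.043 -0.961]
M tool (raw) [ 0.64  -0.038  0.002] F tool [ 1.22 -1.12  6.43]
t: 8.02
tcp_pos: [0.4804, -0.1333, 0.1048]
orientation: [[-0.156, 0.95, -0.272], [0.988, 0.149, -0.043], [-0.001, -0.275, -0.961]]
force: [-0.1, -0.6, -5.7]
gripper_width: 0.0574
8.03 F [-0.09 -0.57 -5.73] M [ 0.033 -0.314 -0.016] w 0.0574
[ 0.4804 -0.1333  0.1048] tilt z [-0.272 -0.043 -0.961]
M tool (raw) [-0.316 -0.011  0.02 ] F tool [-0.54  1.41  5.56]
```

```bash
for i in 1 2 3; do python3 -m creep '[[0,0,0,0,0,0,-1],[0,0,0,0,0,0,-1]]'>/dev/null; python3 t.py | grep M; done;  python3 -m creep '[[0,0,0,-8,0,0,-1],[0,0,0,-16,0,0,-1],[0,0,0,-24,0,0,-1],[0,0,0,-32,0,0,-1],[0,0,0,-32,0,0,-1],[0,0,0,-32,0,0,-1],[0,0,0,-32,0,0,-1],[0,0,0,-32,0,0,-1]]'; for i in 1 2 3; do python3 t.py | grep M; python3 -m creep '[[0,0,0,0,0,0,-1],[0,0,0,0,0,0,-1]]'>/dev/null;  done;  python3 t.py
```

```text
8.28 F [-0.06 -0.8  -6.35] M [ 0.055 -0.399 -0.031] w 0.0578
M tool (raw) [-0.403  0.001  0.032] F tool [-0.78  1.57  6.16]
8.53 F [ 0.64  0.35 -5.94] M [ 0.051 -0.422  0.036] w 0.0571
M tool (raw) [-0.425 -0.025 -0.03 ] F tool [0.24 2.3  5.52]
8.78 F [-0.06 -0.02 -5.51] M [ 0.086 -0.4    0.01 ] w 0.0573
M tool (raw) [-0.409  0.019 -0.015] F tool [-0.01  1.46  5.31]
t: 9.78
tcp_pos: [0.4821, -0.1322, 0.1044]
orientation: [[-0.157, 0.949, 0.272], [0.988, 0.151, 0.044], [0.0, 0.276, -0.961]]
force: [0.2, 0.1, -7.3]
gripper_width: 0.0574
9.78 F [ 0.22  0.12 -7.32] M [-0.072  0.697  0.067] w 0.0574
M tool (raw) [ 0.7    0.056 -0.054] F tool [ 0.08 -1.79  7.1 ]
10.03 F [ 0.64 -0.   -6.1 ] M [-0.052  0.605 -0.053] w 0.0572
M tool (raw) [0.605 0.027 0.063] F tool [-0.11 -1.08  6.04]
10.28 F [ 0.07 -0.4  -6.33] M [-0.113  0.367 -0.036] w 0.0576
M tool (raw) [ 0.38  -0.062  0.019] F tool [-0.41 -1.74  6.09]
10.53 F [-0.06 -0.15 -6.31] M [-0.039  0.284 -0.002] w 0.057
[ 0.481  -0.1327  0.1043] tilt z [ 0.272  0.043 -0.961]
M tool (raw) [0.286 0.005 0.004] F tool [-0.14 -1.82  6.05]
```

```bash
for i in 1 2 ; do python3 t.py | grep "M tool"; python3 -m creep '[[0,0,0,0,0,0,-1],[0,0,0,0,0,0,-1]]'>/dev/null;  done;  python3 -m creep '[[0,0,0,8,0,0,-1],[0,0,0,16,0,0,-1],[0,0,0,24,0,0,-1],[0,0,0,32,0,0,-1]]'>/dev/null; for i in 1 2 3 4 5 6 7 8; do python3 t.py | grep "M tool"; python3 -m creep '[[0,0,0,0,0,0,-1],[0,0,0,0,0,0,-1]]'>/dev/null;  done;  python3 t.py
```

```text
M tool (raw) [0.286 0.005 0.004] F tool [-0.14 -1.82  6.05]
M tool (raw) [ 0.409 -0.057  0.018] F tool [-0.37 -1.24  6.67]
M tool (raw) [-0.312 -0.04  -0.047] F tool [-0.35  2.29  6.1 ]
M tool (raw) [-1.533 -0.138 -0.034] F tool [-0.91  3.33  2.74]
M tool (raw) [-0.211 -0.012  0.01 ] F tool [-0.07  1.62  6.02]
M tool (raw) [-0.71  -0.016 -0.02 ] F tool [0.77 1.19 5.73]
M tool (raw) [-0.269  0.016  0.011] F tool [-1.03  1.5   5.81]
M tool (raw) [-0.537  0.02  -0.027] F tool [0.71 2.51 6.27]
M tool (raw) [-0.557  0.015 -0.041] F tool [0.18 1.02 5.46]
M tool (raw) [-0.268  0.012 -0.008] F tool [0.13 1.53 6.31]
13.53 F [-0.19 -0.67 -4.75] M [ 0.08  -0.75  -0.057] w 0.0573
[ 0.481  -0.1326  0.1043] tilt z [-0.272 -0.043 -0.961]
M tool (raw) [-0.754 -0.021  0.066] F tool [-0.64  1.03  4.64]
```

```bash
cat > avg.py <<'E'
from h import *
A=[]
for i in range(20):
    cams.read_camera('side');s=env.get_state();R=np.array(s['orientation']);A.append(np.r_[R.T@s['wrist_torque'],R.T@s['force']])
A=np.array(A);print(round(s['t'],2),'mean',np.round(A.mean(0),3),'sd',np.round(A.std(0),3),'tz',np.round(R[:,2],3));print(np.round(A[:,0],2))
E
python3 avg.py
python3 -m creep '[[0,0,0,-6,0,0,-1],[0,0,0,-12,0,0,-1],[0,0,0,-12,0,0,-1]]'>/dev/null; python3 avg.py;python3 -m creep '[[0,0,0,-5,0,0,-1],[0,0,0,-8,0,0,-1],[0,0,0,-8,0,0,-1]]'>/dev/null; python3 avg.py
```

```text
14.53 mean [-4.800e-01  1.100e-02 -1.500e-02 -1.000e-03  1.796e+00  6.035e+00] sd [0.198 0.022 0.026 0.421 0.464 0.554] tz [-0.272 -0.043 -0.961]
[-0.73 -0.5  -0.33 -0.23 -0.27 -0.43 -0.59 -0.8  -0.75 -0.56 -0.35 -0.18
 -0.31 -0.35 -0.61 -0.73 -0.76 -0.55 -0.36 -0.23]
15.9 mean [ 8.000e-03 -8.000e-03 -3.000e-03 -6.300e-02  2.680e-01  6.494e+00] sd [0.28  0.028 0.033 0.407 0.621 0.624] tz [-0.069 -0.011 -0.998]
[ 0.19 -0.23  0.22 -0.28  0.32 -0.36  0.43 -0.04 -0.22  0.41 -0.27  0.07
  0.24 -0.43  0.3  -0.   -0.28  0.42 -0.2  -0.14]
17.27 mean [ 1.750e-01 -2.000e-03  6.000e-03 -2.700e-02 -5.920e-01  6.271e+00] sd [0.264 0.034 0.037 0.352 1.147 0.919] tz [ 0.069  0.011 -0.998]
[ 0.45 -0.01  0.5  -0.03  0.38  0.08  0.28  0.24 -0.04  0.36 -0.31  0.44
  0.59 -0.24  0.31  0.26 -0.18 -0.19  0.37  0.25]
```

```bash
python3 -m creep '[[0,0,0,4,0,0,-1],[0,0,0,4,0,0,-1],[0,0,0,4,0,0,-1]]'; python3 avg.py; python3 -m creep '[[0,0,0.03,0,0,0,-1],[0,0,0.055,0,0,0,-1],[0,0,0.075,0,0,0,-1],[0,0,0.083,0,0,0,-1],[0,0,0.088,0,0,0,-1],[0,0,0.09,0,0,0,-1],[0,0,0.09,0,0,0,-1]]'
python3 - <<'E'
from h import *
for c in ['side']:
    im=cams.read_camera(c);cv2.imwrite('pics/s2.png',im['color'][200:420,180:420].repeat(2,0).repeat(2,1))
E
```

```text
t: 17.65
tcp_pos: [0.4809, -0.1325, 0.1041]
orientation: [[-0.157, 0.988, 0.001], [0.988, 0.157, 0.0], [0.0, 0.001, -1.0]]
force: [-0.3, -0.4, -7.7]
gripper_width: 0.0577
18.65 mean [-8.800e-02  3.000e-03  2.000e-03  1.740e-01 -7.700e-02  6.245e+00] sd [0.073 0.031 0.024 0.352 0.493 0.484] tz [ 0.  0. -1.]
[-0.35 -0.17 -0.06 -0.08 -0.08 -0.1  -0.13 -0.01 -0.   -0.08 -0.11 -0.01
 -0.09 -0.1  -0.05 -0.08 -0.07 -0.1  -0.01 -0.06]
t: 19.52
tcp_pos: [0.4813, -0.1326, 0.0159]
orientation: [[-0.157, 0.988, 0.001], [0.988, 0.157, -0.001], [-0.001, 0.001, -1.0]]
force: [-5.1, 1.1, 5.6]
gripper_width: 0.0575
```

View pics/s2.png

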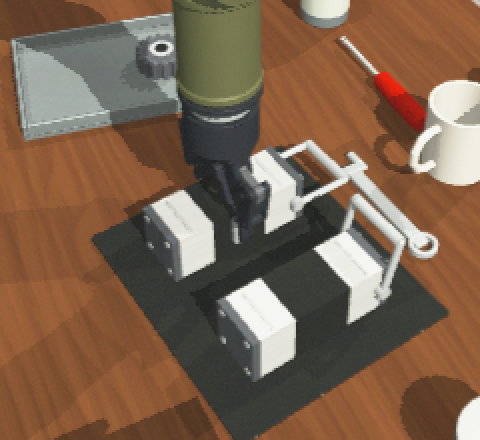

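```bash
python3 -m creep '[[0,0,0,0,0,0,1],[0,0,0,0,0,0,1],[0,0,0,0,0,0,1],[0,0,-0.05,0,0,0,1],[0,0,-0.11,0,0,0,1],[-0.04,0,-0.13,0,0,0,1],[-0.1,0,-0.13,0,0,0,1],[-0.14,0,-0.13,0,0,0,1]]'
python3 - <<'E'
from h import *
s=env.get_state();im=cams.read_camera('wrist');cv2.imwrite('pics/w3.png',im['color'])
im=cams.read_camera('side');cv2.imwrite('pics/s3.png',im['color'][200:420,180:420].repeat(2,0).repeat(2,1))
E
```

```text
t: 20.58
tcp_pos: [0.5029, -0.2742, 0.1447]
orientation: [[-0.154, 0.988, 0.001], [0.988, 0.154, -0.002], [-0.002, 0.0, -1.0]]
force: [-0.2, 0.5, -0.4]
gripper_width: 0.0854
```

View pics/w3.png

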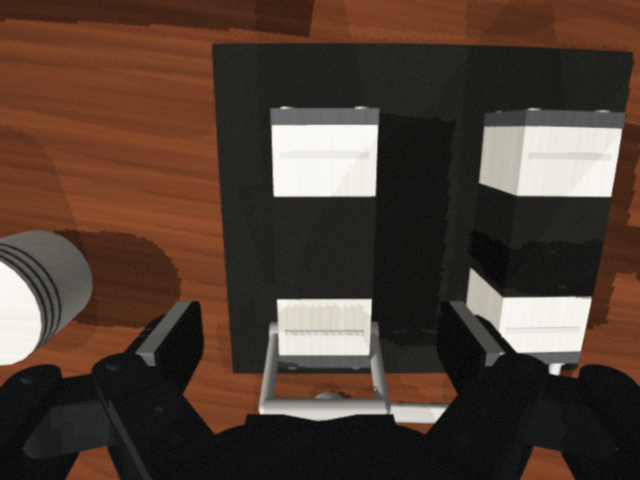

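View pics/s3.png

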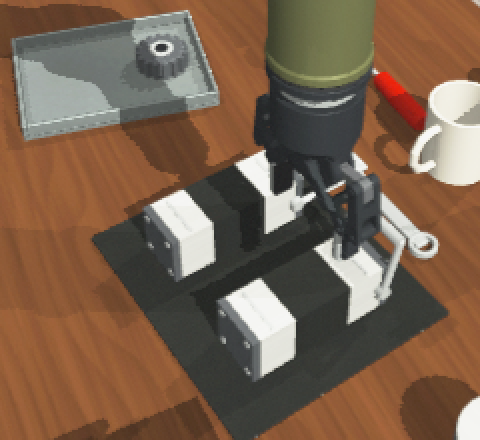

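Run:
```python
from h import *
s=env.get_state();im=cams.read_camera('wrist');T=wT(im,s)
P=[onz(im,p,.062,T) for p in [(271,108),(379,108),(278,369),(370,369)]]
c=sum(P)/4;f=(P[2]+P[3]-P[0]-P[1])/2;print(P,c,np.linalg.norm(f),np.degrees(np.arctan2(f[1],f[0])))
R=np.array(s['orientation']);print(R.T@(c-s['tcp_pos']),s['tcp_pos'])
```

```text
[array([ 0.4267807 , -0.31448171,  0.062     ]), array([ 0.41807354, -0.25633261,  0.062     ]), array([ 0.58717837, -0.29128891,  0.062     ]), array([ 0.57823395, -0.23182568,  0.062     ])] [ 0.50256664 -0.27348222  0.062     ] 0.16204377977690562 8.463632308819095
[0.00346062 0.00082732 0.08163518] [ 0.50228972 -0.27685239  0.14364268]
```

```bash
python3 -m creep '[[0.002,0,0.04,0,0,0,1],[0.002,0,0.08,0,0,0,1],[0.002,0,0.11,0,0,0,1],[0.002,0,0.128,0,0,0,1],[0.002,0,0.128,0,0,0,-1],[0.002,0,0.128,0,0,0,-1],[0.002,0,0.128,0,0,0,-1],[0.002,0,0.128,0,0,0,-1]]' 55; python3 -m creep '[[0,0,0,0,0,0,-1],[0,0,0,0,0,0,-1],[0,0,-0.02,0,0,0,-1],[0,0,-0.04,0,0,0,-1],[0,0,-0.05,0,0,0,-1],[0,0,-0.05,0,0,0,-1],[0,0,-0.05,0,0,0,-1],[0,0,-0.05,0,0,0,-1]]'; python3 avg.py
```

```text
t: 21.72
tcp_pos: [0.5036, -0.2708, 0.018]
orientation: [[-0.155, 0.988, 0.003], [0.988, 0.155, -0.003], [-0.004, 0.002, -1.0]]
force: [0.1, -5.6, 4.3]
gripper_width: 0.0574
t: 22.72
tcp_pos: [0.5021, -0.2687, 0.0655]
orientation: [[-0.157, 0.988, -0.001], [0.988, 0.157, 0.001], [0.001, -0.001, -1.0]]
force: [0.2, -0.9, -6.5]
gripper_width: 0.0576
23.73 mean [ 2.300e-02 -5.000e-03 -6.000e-03 -3.300e-02  2.040e-01  5.842e+00] sd [0.021 0.024 0.032 0.473 0.494 0.63 ] tz [-0.  0. -1.]
[ 0.   -0.    0.01  0.03  0.05  0.06  0.01  0.01  0.04 -0.01  0.04 -0.01
  0.05  0.05  0.02  0.02 -0.    0.02  0.02  0.04]
```

```bash
python3 -m creep '[[0,0,0,-8,0,0,-1],[0,0,0,-12,0,0,-1],[0,0,0,-12,0,0,-1],[0,0,0,-12,0,0,-1],[0,0,0,-12,0,0,-1],[0,0,0,-12,0,0,-1]]' >/dev/null; python3 avg.py; python3 -m creep '[[0,0,0,10,0,0,-1],[0,0,0,20,0,0,-1],[0,0,0,20,0,0,-1],[0,0,0,20,0,0,-1],[0,0,0,20,0,0,-1],[0,0,0,20,0,0,-1]]' >/dev/null; python3 avg.py; python3 -m creep '[[0,0,0,-8,0,0,-1],[0,0,0,-8,0,0,-1],[0,0,0,-8,0,0,-1]]'; python3 t.py
```

```text
25.48 mean [ 0.486 -0.011  0.016  0.06  -1.182  5.692] sd [0.034 0.034 0.034 0.499 0.537 0.485] tz [ 0.205  0.033 -0.978]
[0.44 0.47 0.5  0.51 0.44 0.51 0.47 0.53 0.47 0.44 0.55 0.52 0.51 0.48
 0.48 0.51 0.49 0.46 0.42 0.53]
27.23 mean [-2.770e-01  4.000e-03  1.000e-03  1.540e-01  8.520e-01  5.818e+00] sd [0.089 0.023 0.033 0.395 0.512 0.434] tz [-0.137 -0.022 -0.99 ]
[-0.37 -0.27 -0.17 -0.35 -0.36 -0.17 -0.25 -0.39 -0.25 -0.14 -0.31 -0.39
 -0.23 -0.18 -0.41 -0.32 -0.14 -0.21 -0.39 -0.24]
t: 27.6
tcp_pos: [0.5028, -0.2692, 0.0666]
orientation: [[-0.156, 0.988, -0.001], [0.988, 0.156, -0.0], [-0.0, -0.001, -1.0]]
force: [-0.1, 0.6, -6.1]
gripper_width: 0.0574
27.6 F [-0.06  0.6  -6.12] M [ 0.069 -0.023  0.025] w 0.0574
[ 0.5028 -0.2692  0.0666] tilt z [-0.001 -0.    -1.   ]
M tool (raw) [-0.033  0.065 -0.025] F tool [0.6  0.04 6.12]
```

```bash
python3 -m creep '[[0,0,0.02,0,0,0,-1],[0,0,0.037,0,0,0,-1],[0,0,0.045,0,0,0,-1],[0,0,0.05,0,0,0,-1],[0,0,0.05,0,0,0,-1],[0,0,0.05,0,0,0,-1]]'; python3 -m creep '[[0,0,0,0,0,0,1],[0,0,0,0,0,0,1],[0,0,0,0,0,0,1],[0,0,-0.05,0,0,0,1],[0,0,-0.11,0,0,0,1],[0,-0.04,-0.16,0,0,0,1],[0.05,-0.05,-0.2,0,0,0,1],[0.1,-0.05,-0.2,0,0,0,1]]'
python3 - <<'E'
from h import *
s=env.get_state();im=cams.read_camera('wrist');cv2.imwrite('pics/w4.png',im['color']);T=wT(im,s);np.save('T4.npy',T)
for q,z in [('housing_a',.004),('housing_a_mid',.033),('handle_a_bar',.04)]:
        for d in finder.spot_point(q,'wrist')[:3]: print(q,np.round(d['position'],1),round(d['conf'],2),np.round(onz(im,d['position'],z,T),3))
im=cams.read_camera('side');cv2.imwrite('pics/s4.png',cv2.resize(im['color'][230:420,200:420],None,fx=3,fy=3))
for d in finder.spot_point('handle_a_bar','side')[:3]:print(d)
E
```

```text
t: 28.35
tcp_pos: [0.5025, -0.2684, 0.018]
orientation: [[-0.157, 0.988, -0.0], [0.988, 0.157, -0.001], [-0.001, -0.001, -1.0]]
force: [-6.3, 3.9, 13.0]
gripper_width: 0.0575
t: 29.35
tcp_pos: [0.4382, -0.1781, 0.2189]
orientation: [[-0.153, 0.988, 0.005], [0.988, 0.153, -0.003], [-0.003, 0.004, -1.0]]
force: [1.0, 0.8, -0.5]
gripper_width: 0.0853
housing_a [358.  259.2] 0.96 [ 0.483 -0.134  0.004]
housing_a [214.9 254.8] 0.85 [ 0.5   -0.27   0.004]
housing_a_mid [208.9 268.2] 0.73 [ 0.503 -0.268  0.033]
housing_a_mid [357.6 262.5] 0.46 [ 0.477 -0.138  0.033]
handle_a_bar [197.6 396.9] 0.77 [ 0.635 -0.268  0.04 ]
{'position': [365.9, 308.9], 'conf': 0.93}
{'position': [221.2, 239.8], 'conf': 0.74}
```

View pics/w4.png

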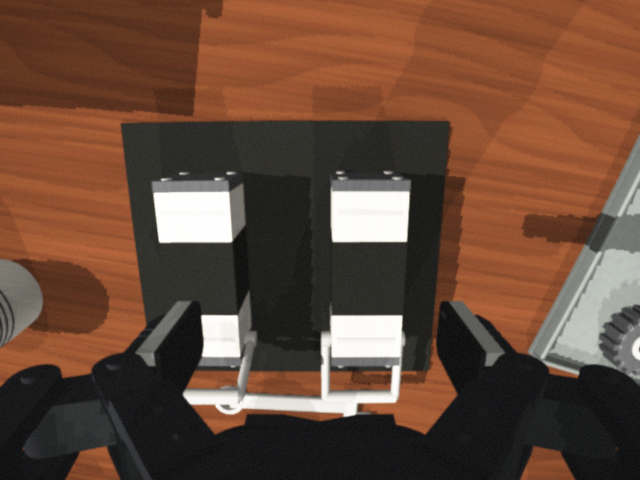

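View pics/s4.png

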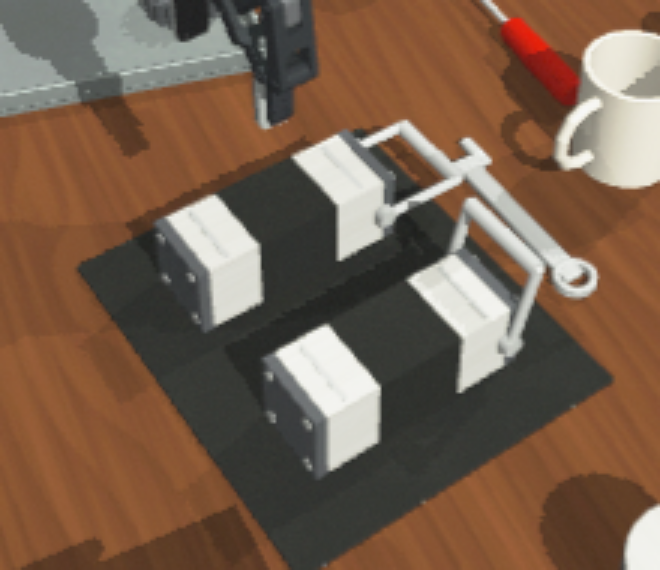

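Run:
```python
from h import *
T=np.load('T4.npy');W=cams.read_camera('wrist');D=cams.read_camera('side');S=cams.read_camera('scene')
cv2.imwrite('pics/sc4.png',cv2.resize(S['color'][160:300,170:430],None,fx=3,fy=3))
for a,b in [((326,402),(335,272)),((399,397),(354,290)),((363,399),(344.5,281))]:
    r=[ray(W,a,T),ray(D,b)];X=tri(r);print(np.round(X,4),proj(W,X,T)-a,proj(D,X)-b)
ex=np.array([np.cos(np.radians(9)),np.sin(np.radians(9))])
for h in np.arange(.8,2.0,.1):
    X=np.r_[np.array([.481,-.132])+ex*(.07+.065*np.sin(h)),.033+.065*np.cos(h)]
    print(round(h,1),np.round(X,3),proj(W,X,T),proj(D,X))
print(proj(W,np.r_[np.array([.481,-.132])+ex*.07,.033],T))
```

```text
[ 0.5697 -0.1525  0.1078] [0.35317854 2.61293492] [-0.5222988   0.77171739]
[ 0.7062 -0.0259 -0.1137] [-1.38819266 -5.55175504] [ 1.4783593  -2.49915619]
[ 0.6246 -0.105   0.0193] [-0.31458334 -1.71092285] [ 0.4016309  -0.62141139]
0.8 [ 0.596 -0.114  0.078] [365.51271597 412.79069074] [336.5328165  267.64742787]
0.9 [ 0.6   -0.113  0.073] [364.77261312 413.03655942] [338.03660914 268.50510303]
1.0 [ 0.604 -0.112  0.068] [364.02990694 412.49854716] [339.33373919 269.58042276]
1.1 [ 0.607 -0.112  0.062] [363.2930232  411.22254875] [340.41425121 270.85955779]
1.2 [ 0.61  -0.112  0.057] [362.5694366  409.25973265] [341.27062142 272.32704904]
1.3 [ 0.612 -0.111  0.05 ] [361.86567676 406.66466643] [341.89769881 273.96605712]
1.4 [ 0.613 -0.111  0.044] [361.18736661 403.49372675] [342.29262201 275.75860296]
1.5 [ 0.614 -0.111  0.038] [360.53928349 399.8037988 ] [342.45471803 277.68579563]
1.6 [ 0.614 -0.111  0.031] [359.92543457 395.65125319] [342.38538827 279.72804459]
1.7 [ 0.614 -0.111  0.025] [359.34913989 391.09117723] [342.08798692 281.86525448]
1.8 [ 0.613 -0.111  0.018] [358.81311774 386.17683161] [341.56769608 284.07700187]
1.9 [ 0.611 -0.111  0.012] [358.3195685  380.95930102] [340.83140107 286.342694  ]
[361.98558276 338.33246966]
```

View pics/sc4.png

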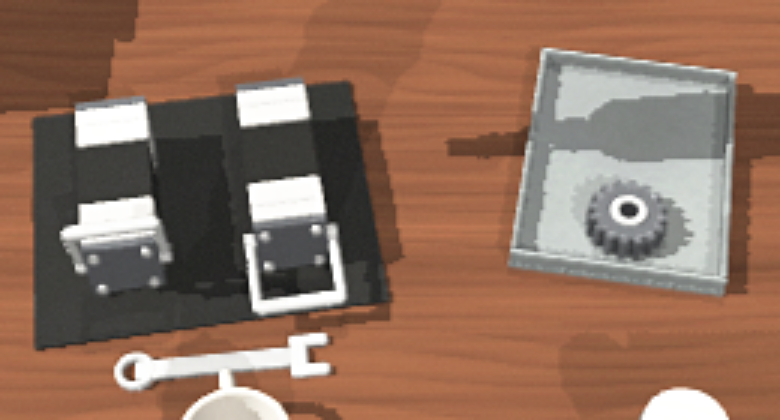

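Run:
```python
from h import *
S=cams.read_camera('scene');s=env.get_state()
g=lambda x,y:(170+x/3,160+y/3)
ex=np.array([np.cos(np.radians(9)),np.sin(np.radians(9))])
m=lambda X:np.round([(X[0]-.481)*ex[0]+(X[1]+.132)*ex[1],-(X[0]-.481)*ex[1]+(X[1]+.132)*ex[0]],3)
print('bar z.036',onz(S,g(302,303),.036),m(onz(S,g(302,303),.036)), m(onz(S,g(257,309),.036)),m(onz(S,g(345,297),.036)))
for p in [(290,342),(328,337),(230,354),(332,365)]: X=onz(S,g(*p),.006);print('wrench',X,m(X))
for h in (1.4,1.5,1.6,1.7):
    X=np.r_[np.array([.481,-.132])+ex*(.07+.065*np.sin(h)),.033+.065*np.cos(h)];q=proj(S,X);print(h,(q-[170,160])*3)
print(s['tcp_pos'],s['t'])
```

```text
bar z.036 [ 0.61865583 -0.10691074  0.036     ] [0.14  0.003] [ 0.14  -0.033] [0.14  0.038]
wrench [ 0.63640496 -0.11773208  0.006     ] [ 0.156 -0.01 ]
wrench [ 0.6318827  -0.08718888  0.006     ] [0.156 0.021]
wrench [ 0.64735552 -0.16532476  0.006     ] [ 0.159 -0.059]
wrench [ 0.65834266 -0.08330779  0.006     ] [0.183 0.02 ]
1.4 [296.45092707 291.91956939]
1.5 [297.07749853 297.25576086]
1.6 [297.60671601 301.91585162]
1.7 [298.03414214 305.85813054]
[ 0.43758518 -0.17872978  0.21577486] 29.85
```

```bash
python3 -m creep '[[0.041,0.05,0,0,0,10.5,-0.25],[0.041,0.1,0,0,0,21,-0.25],[0.041,0.15,0,0,0,31.5,-0.25],[0.041,0.186,0,0,0,42,-0.25],[0.041,0.186,0,0,0,52.5,-0.25],[0.041,0.186,0,0,0,63,-0.25],[0.041,0.186,0,0,0,73.5,-0.25],[0.041,0.186,0,0,0,84,-0.25]]' 25; python3 -m creep '[[0,0,0.05,0,0,6,-0.25],[0,0,0.09,0,0,6,-0.25],[0,0,0.09,0,0,6,-0.25]]'
python3 - <<'E'
from h import *
s=env.get_state();im=cams.read_camera('wrist');cv2.imwrite('pics/w5.png',im['color']);T=wT(im,s);np.save('T5.npy',T)
print(s['tcp_pos'])
S=cams.read_camera('side');cv2.imwrite('pics/s5.png',cv2.resize(S['color'][200:350,250:450],None,fx=3.5,fy=3.5))
for X in [(.615,-.109,.033)]: print(proj(im,X,T),proj(S,X))
E
```

```text
t: 30.85
tcp_pos: [0.6149, -0.1089, 0.2155]
orientation: [[0.968, 0.252, -0.001], [0.252, -0.968, 0.0], [-0.001, -0.0, -1.0]]
force: [-1.2, 1.0, 0.4]
gripper_width: 0.0315
t: 31.22
tcp_pos: [0.6128, -0.1086, 0.123]
orientation: [[0.988, 0.156, -0.007], [0.156, -0.988, 0.001], [-0.007, -0.002, -1.0]]
force: [1.2, 0.6, 0.8]
gripper_width: 0.032
[ 0.61275125 -0.10857692  0.1229559 ]
[325.41854118 246.81220426] [342.28760392 278.49582676]
```

View pics/w5.png

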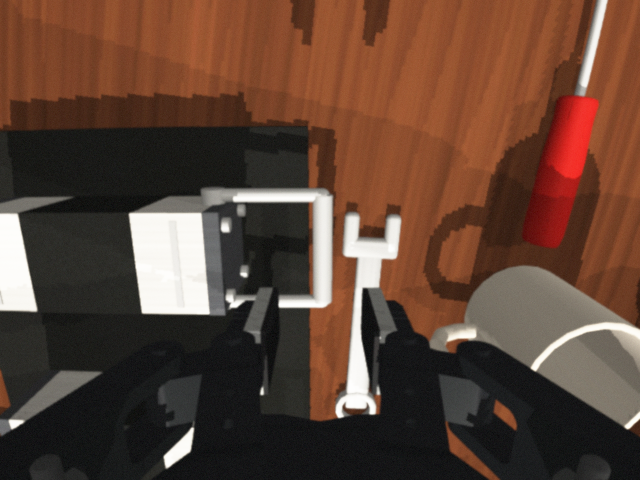

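View pics/s5.png

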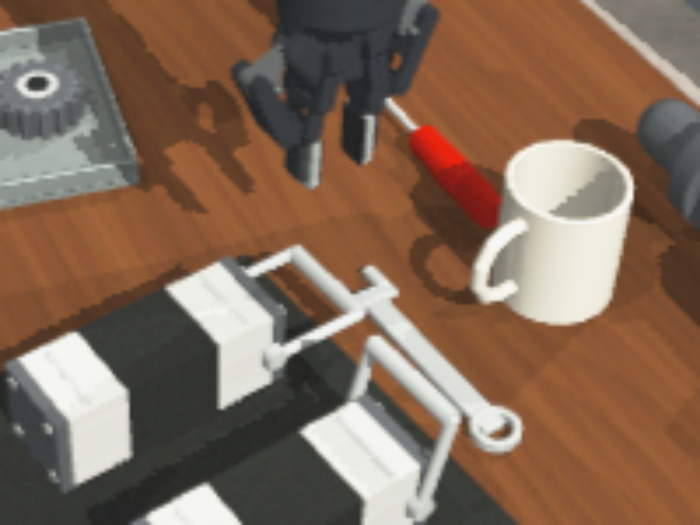

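```bash
python3 -m creep '[[-0.001,0,0.03,0,0,0,-0.25],[-0.001,0,0.06,0,0,0,-0.25],[-0.001,0,0.085,0,0,0,-0.25],[-0.001,0,0.1,0,0,0,-0.25],[-0.001,0,0.1,0,0,0,-0.25],[-0.001,0,0.1,0,0,0,-1],[-0.001,0,0.1,0,0,0,-1],[-0.001,0,0.1,0,0,0,-1]]' 25; python3 -m creep '[[0,0,0,0,0,0,-1],[0,0,0,0,0,0,-1]]'
python3 - <<'E'
from h import *
S=cams.read_camera('side');cv2.imwrite('pics/s6.png',cv2.resize(S['color'][200:350,250:450],None,fx=3.5,fy=3.5))
E
```

```text
t: 32.33
tcp_pos: [0.6146, -0.1087, 0.0271]
orientation: [[0.988, 0.156, 0.002], [0.156, -0.988, -0.0], [0.002, 0.001, -1.0]]
force: [1.1, -0.2, 1.9]
gripper_width: 0.0106
t: 32.58
tcp_pos: [0.6145, -0.1087, 0.0266]
orientation: [[0.988, 0.156, 0.001], [0.156, -0.988, -0.0], [0.001, 0.0, -1.0]]
force: [0.9, -1.5, 1.3]
gripper_width: 0.0104
```

View pics/s6.png

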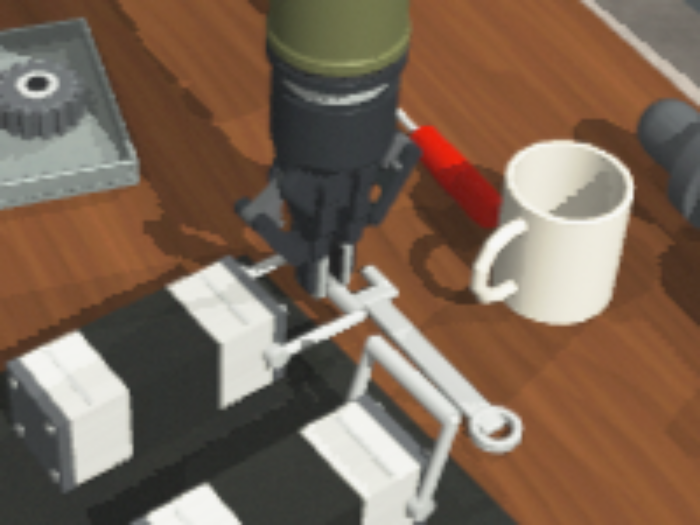

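```bash
python3 -m creep '[[0,0,0,0,0,0,-0.4],[0,0,0,0,0,0,-0.4],[0,0,0.006,0,0,0,-0.4],[0,0,0.01,0,0,0,-0.4],[0,0,0.01,0,0,0,-0.4],[0,0,0.01,0,0,0,-1],[0,0,0.01,0,0,0,-1],[0,0,0.01,0,0,0,-1]]' 30; python3 -m creep '[[0,0,0,0,0,0,-1]]'
```

```text
t: 33.62
tcp_pos: [0.614, -0.1085, 0.0163]
orientation: [[0.988, 0.156, 0.0], [0.156, -0.988, 0.0], [0.0, -0.0, -1.0]]
force: [0.3, 0.6, -0.7]
gripper_width: 0.0109
t: 33.75
tcp_pos: [0.614, -0.1085, 0.0163]
orientation: [[0.988, 0.156, 0.0], [0.156, -0.988, 0.0], [0.0, -0.0, -1.0]]
force: [0.6, 0.6, -1.1]
gripper_width: 0.0105
```

```bash
python3 -m creep '[[-0.004,0,-0.022,0,0,0,-1],[-0.015,0,-0.042,0,0,0,-1],[-0.03,0,-0.055,0,0,0,-1],[-0.046,0,-0.063,0,0,0,-1],[-0.048,0,-0.08,0,0,0,-1],[-0.05,0,-0.095,0,0,0,-1],[-0.055,0,-0.11,0,0,0,-1],[-0.06,0,-0.125,0,0,0,-1]]'; python3 t.py
python3 - <<'E'
from h import *
S=cams.read_camera('side');cv2.imwrite('pics/s7.png',cv2.resize(S['color'][180:400,200:450],None,fx=2.5,fy=2.5))
E
```

```text
t: 34.75
tcp_pos: [0.5539, -0.118, 0.1419]
orientation: [[0.988, 0.156, -0.001], [0.156, -0.988, 0.0], [-0.001, -0.0, -1.0]]
force: [-0.8, 0.1, -4.3]
gripper_width: 0.011
34.75 F [-0.79  0.08 -4.35] M [-0.061  0.201 -0.058] w 0.011
[ 0.5539 -0.118   0.1419] tilt z [-0.001  0.    -1.   ]
M tool (raw) [-0.028 -0.208  0.058] F tool [-0.76 -0.2   4.35]
```

View pics/s7.png

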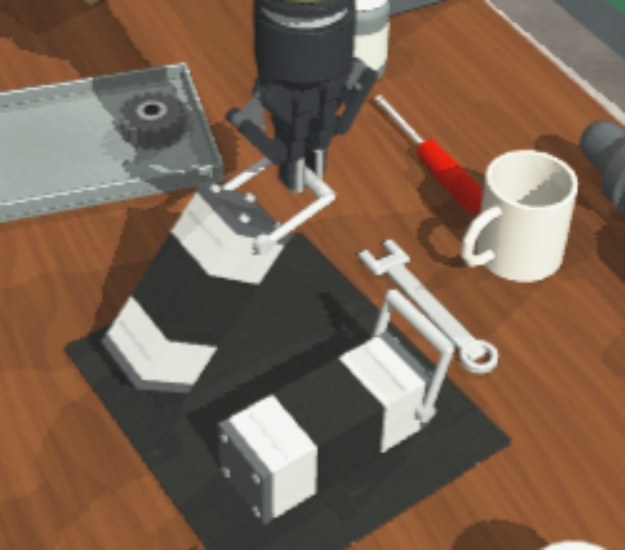

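```bash
python3 -m creep '[[-0.01,0,-0.02,0,0,0,-1],[-0.02,0,-0.04,0,0,0,-1],[-0.03,0,-0.06,0,0,0,-1],[-0.04,0,-0.08,0,0,0,-1],[-0.05,0,-0.1,0,0,0,-1],[-0.06,0,-0.12,0,0,0,-1],[-0.06,0,-0.14,0,0,0,-1],[-0.06,0,-0.15,0,0,0,-1]]' 22; python3 t.py
python3 - <<'E'
from h import *
S=cams.read_camera('side');cv2.imwrite('pics/s8.png',cv2.resize(S['color'][130:370,180:450],None,fx=2.4,fy=2.4))
E
```

```text
t: 35.8
tcp_pos: [0.4948, -0.1274, 0.2929]
orientation: [[0.988, 0.156, 0.001], [0.156, -0.988, -0.001], [0.001, 0.001, -1.0]]
force: [-1.2, -0.9, -6.0]
gripper_width: 0.0102
35.8 F [-1.21 -0.93 -5.96] M [-0.083  0.319  0.023] w 0.0102
[ 0.4948 -0.1274  0.2929] tilt z [ 0.001 -0.001 -1.   ]
M tool (raw) [-0.032 -0.328 -0.024] F tool [-1.35  0.73  5.96]
```

View pics/s8.png

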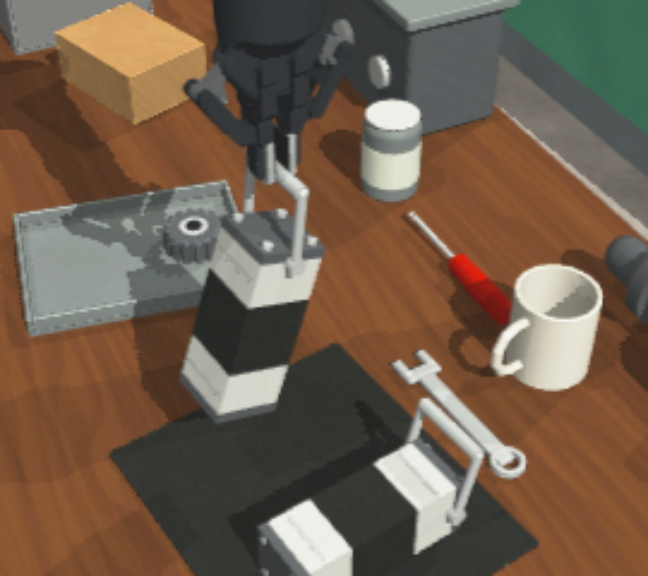

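```bash
python3 -m creep '[[-0.001,-0.006,0,0,0,1,-1],[-0.003,-0.02,0,0,0,2,-1],[-0.005,-0.04,0,0,0,4,-1],[-0.007,-0.065,0,0,0,6,-1],[-0.01,-0.09,0,0,0,8,-1],[-0.013,-0.12,0,0,0,10,-1],[-0.016,-0.15,0,0,0,12,-1],[-0.019,-0.18,0,0,0,14,-1]]' 25; python3 -m creep '[[-0.008,-0.026,0,0,0,2,-1],[-0.018,-0.055,0,0,0,4,-1],[-0.025,-0.08,0,0,0,5,-1],[-0.032,-0.102,0,0,0,5,-1],[-0.037,-0.118,0,0,0,5,-1],[-0.04,-0.126,0,0,0,5,-1],[-0.042,-0.13,0,0,0,5,-1],[-0.042,-0.13,0,0,0,5,-1]]'
python3 - <<'E'
from h import *
S=cams.read_camera('side');cv2.imwrite('pics/s9.png',cv2.resize(S['color'][80:320,130:400],None,fx=2.4,fy=2.4))
S=cams.read_camera('scene');cv2.imwrite('pics/c9.png',cv2.resize(S['color'][60:280,300:460],None,fx=2.6,fy=2.6))
s=env.get_state();print(s['tcp_pos'],s['force'],s['wrist_torque'])
E
```

```text
t: 36.85
tcp_pos: [0.4477, 0.049, 0.2905]
orientation: [[0.996, -0.088, -0.001], [-0.088, -0.996, 0.0], [-0.001, -0.0, -1.0]]
force: [-0.1, -0.5, -5.5]
gripper_width: 0.0106
t: 37.85
tcp_pos: [0.4179, 0.1804, 0.2911]
orientation: [[0.985, -0.174, -0.0], [-0.174, -0.985, -0.0], [-0.0, 0.0, -1.0]]
force: [-0.3, 0.6, -7.2]
gripper_width: 0.0107
[0.41815857 0.1800423  0.291213  ] [ 0.38889429  0.20313916 -6.61324903] [-0.05309738 -0.07778528  0.05248463]
```

View pics/s9.png

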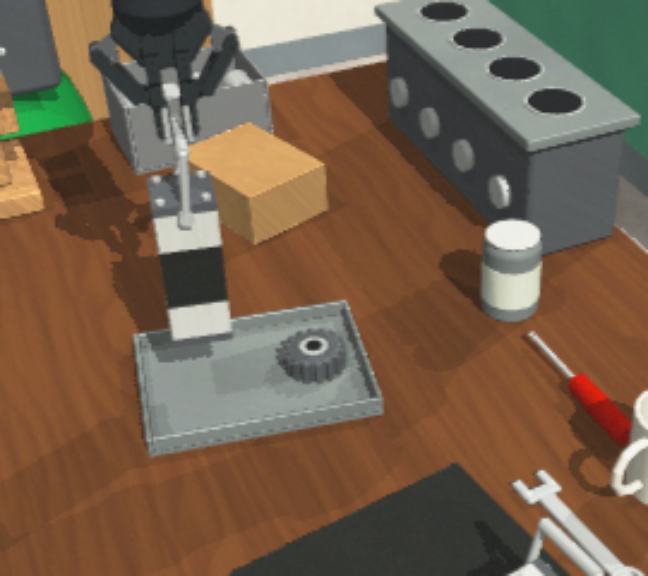

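View pics/c9.png

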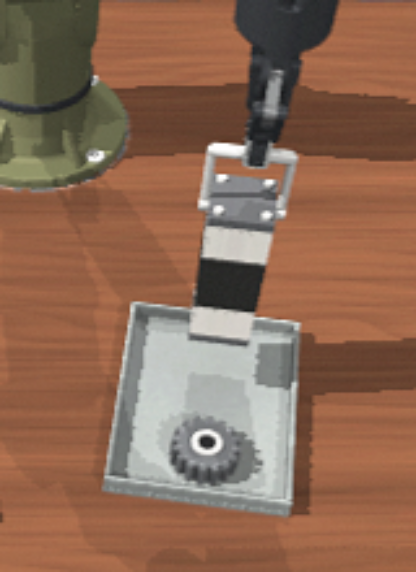

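Run:
```python
from h import *
S=cams.read_camera('side');C=cams.read_camera('scene');s=env.get_state();R=np.array(s['orientation']);print(s['t'],s['tcp_pos'])
p=np.array(s['tcp_pos'])+[0,0,.0187-.065-.15]
ex=R[:,0];ey=-R[:,1]
for a in (-.029,.029):
  for b in (-.029,.029):
    X=p+a*ex+b*ey; q=X+[0,0,.16]
    print(a,b,'side crop',np.round((proj(S,X)-[130,80])*2.4),np.round((proj(S,q)-[130,80])*2.4),'scene crop',np.round((proj(C,X)-[300,60])*2.6),np.round((proj(C,q)-[300,60])*2.6))
cv2.imwrite('pics/s10.png',cv2.resize(S['color'][80:320,130:400],None,fx=2.4,fy=2.4))
```

```text
38.05 [0.41814289 0.17998133 0.29125797]
-0.029 -0.029 side crop [181. 333.] [155. 193.] scene crop [193. 293.] [214. 166.]
-0.029 0.029 side crop [175. 300.] [150. 163.] scene crop [251. 300.] [280. 173.]
0.029 -0.029 side crop [239. 324.] [219. 184.] scene crop [188. 336.] [210. 209.]
0.029 0.029 side crop [231. 291.] [211. 155.] scene crop [248. 343.] [277. 217.]
```

View pics/s10.png

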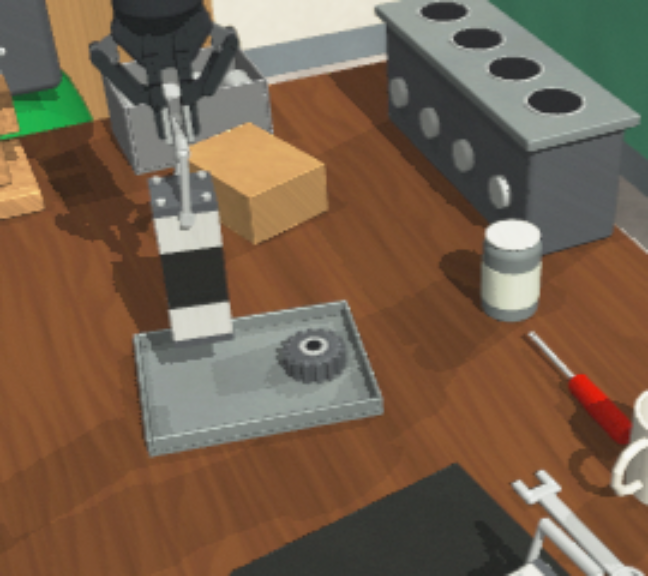

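```bash
python3 -m creep '[[0,0,0.01,0,0,0,-1],[0,0,0.025,0,0,0,-1],[0,0,0.04,0,0,0,-1],[0,0,0.055,0,0,0,-1],[0,0,0.067,0,0,0,-1],[0,0,0.073,0,0,0,-1],[0,0,0.076,0,0,0,-1],[0,0,0.076,0,0,0,-1]]'; python3 -m creep '[[0,0,0.002,0,0,0,-1],[0,0,0.004,0,0,0,-1],[0,0,0.004,0,0,0,-1]]';python3 -m creep '[[0,0,0.002,0,0,0,-1],[0,0,0.004,0,0,0,-1],[0,0,0.004,0,0,0,-1]]'
```

```text
t: 39.05
tcp_pos: [0.4181, 0.1808, 0.2154]
orientation: [[0.985, -0.174, 0.0], [-0.174, -0.985, 0.0], [0.0, -0.0, -1.0]]
force: [-0.1, 0.1, -7.1]
gripper_width: 0.0107
t: 39.42
tcp_pos: [0.42, 0.1815, 0.2135]
orientation: [[0.985, -0.174, 0.005], [-0.174, -0.985, 0.002], [0.005, -0.003, -1.0]]
force: [0.7, -1.0, 10.4]
gripper_width: 0.011
t: 39.8
tcp_pos: [0.4237, 0.182, 0.212]
orientation: [[0.984, -0.175, 0.014], [-0.175, -0.985, 0.004], [0.013, -0.006, -1.0]]
force: [4.5, -4.3, 26.4]
gripper_width: 0.0107
```

```bash
python3 -m creep '[[0,0,-0.004,0,0,0,-1],[0,0,-0.006,0,0,0,-1],[0,0,-0.006,0,0,0,-1]]'; python3 t.py
python3 - <<'E'
from h import *
S=cams.read_camera('side');cv2.imwrite('pics/s11.png',cv2.resize(S['color'][110:320,130:350],None,fx=2.8,fy=2.8))
C=cams.read_camera('scene');cv2.imwrite('pics/c11.png',cv2.resize(C['color'][60:280,300:460],None,fx=2.6,fy=2.6))
E
```

```text
t: 40.17
tcp_pos: [0.4174, 0.1804, 0.2128]
orientation: [[0.985, -0.173, -0.001], [-0.173, -0.985, -0.0], [-0.001, 0.001, -1.0]]
force: [0.6, 0.5, -6.1]
gripper_width: 0.0107
40.17 F [ 0.6   0.45 -6.05] M [-0.048 -0.091  0.012] w 0.0107
[0.4174 0.1804 0.2128] tilt z [-0.001 -0.    -1.   ]
M tool (raw) [-0.032  0.098 -0.012] F tool [ 0.52 -0.56  6.05]
```

View pics/s11.png

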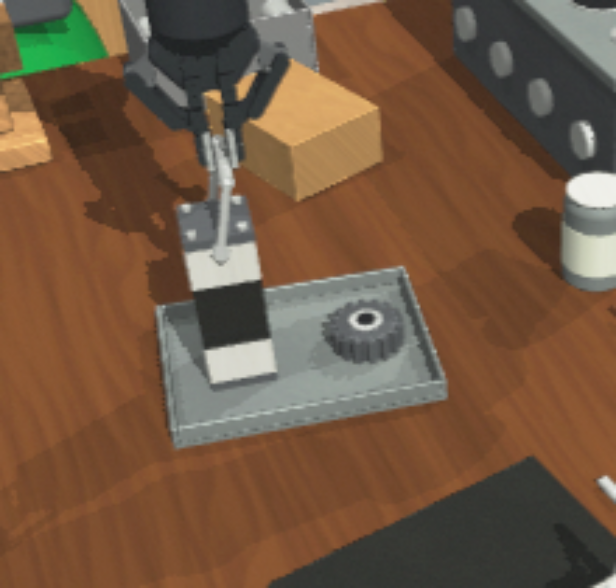

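View pics/c11.png

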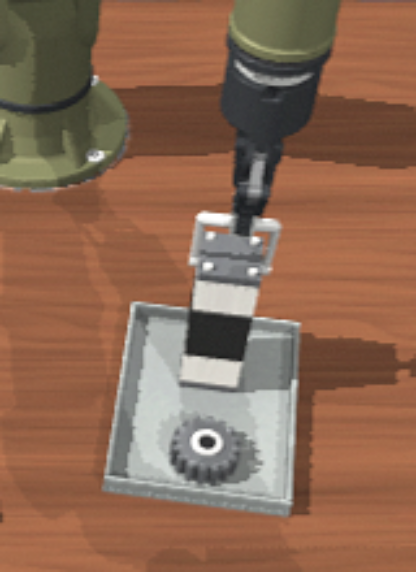

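```bash
python3 -m creep '[[0,0,0.001,0,0,0,-1],[0,0,0.002,0,0,0,-1],[0,0,0.003,0,0,0,-1],[0,0,0.003,0,0,0,-1]]'; python3 avg.py
```

```text
t: 40.78
tcp_pos: [0.42, 0.1811, 0.212]
orientation: [[0.985, -0.174, 0.005], [-0.174, -0.985, 0.001], [0.005, -0.002, -1.0]]
force: [1.1, -2.2, 10.4]
gripper_width: 0.0107
41.77 mean [-4.4000e-01  3.7300e-01 -1.0000e-02  1.7750e+00  1.8020e+00 -1.0424e+01] sd [0.023 0.026 0.027 0.437 0.366 0.456] tz [ 0.005  0.001 -1.   ]
[-0.45 -0.44 -0.44 -0.44 -0.37 -0.46 -0.48 -0.45 -0.43 -0.41 -0.42 -0.46
 -0.42 -0.43 -0.48 -0.43 -0.46 -0.45 -0.43 -0.44]
```

```bash
python3 -m creep '[[0,0,-0.001,0,0,0,-1],[0,0,-0.0015,0,0,0,-1],[0,0,-0.0015,0,0,0,-1]]'; python3 -m creep '[[0,0,-0.0005,0,0,0,-0.65],[0,0,-0.0005,0,0,0,-0.6],[0,0,-0.0005,0,0,0,-0.5],[0,0,-0.0005,0,0,0,-0.4],[0,0,-0.0005,0,0,0,-0.3],[0,0,-0.0005,0,0,0,-0.2],[0,0,-0.0005,0,0,0,-0.1],[0,0,-0.0005,0,0,0,0]]'
python3 - <<'E'
from h import *
S=cams.read_camera('side');cv2.imwrite('pics/s12.png',cv2.resize(S['color'][110:320,130:350],None,fx=2.8,fy=2.8))
C=cams.read_camera('wrist');cv2.imwrite('pics/w12.png',C['color'])
E
```

```text
t: 42.15
tcp_pos: [0.4186, 0.1808, 0.2123]
orientation: [[0.985, -0.174, 0.002], [-0.174, -0.985, 0.001], [0.001, -0.001, -1.0]]
force: [2.5, -1.5, 6.0]
gripper_width: 0.0105
t: 43.15
tcp_pos: [0.4179, 0.1806, 0.2123]
orientation: [[0.985, -0.174, -0.0], [-0.174, -0.985, -0.0], [-0.0, 0.0, -1.0]]
force: [0.2, 0.2, -0.1]
gripper_width: 0.0426
```

View pics/s12.png

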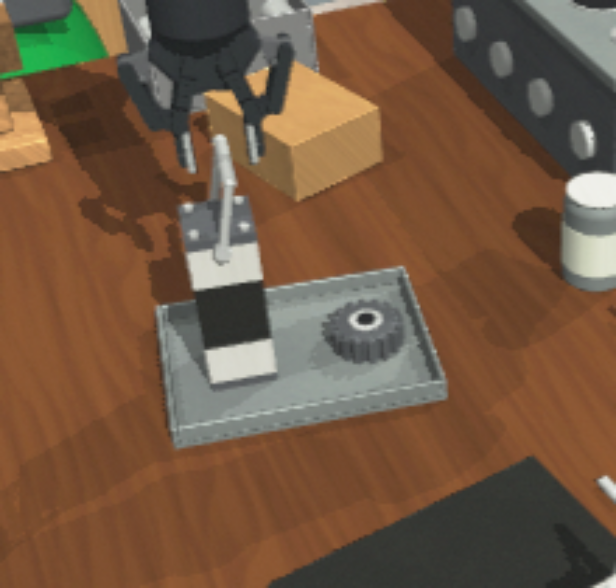

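View pics/w12.png

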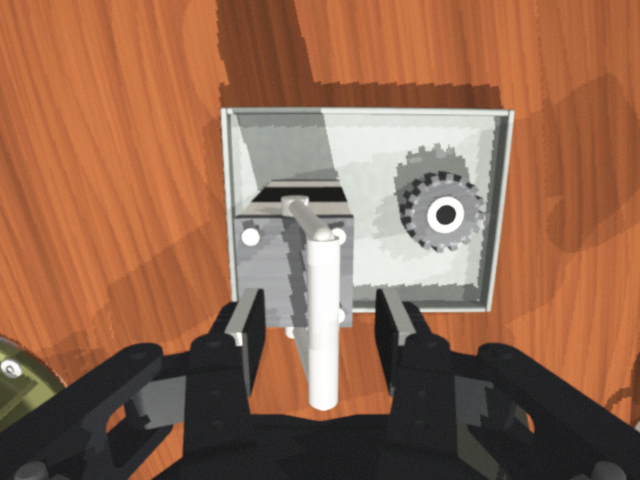

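```bash
python3 -m creep '[[0,0,-0.02,0,0,0,0],[0,0,-0.05,0,0,0,0],[0,0,-0.08,0,0,0,0],[0,0,-0.11,0,0,0,0],[0,0,-0.14,0,0,0,0],[0,0,-0.14,0,0,0,0]]'
python3 - <<'E'
from h import *
for c in ('side','scene'):
    S=cams.read_camera(c);cv2.imwrite(f'pics/{c}13.png',S['color'])
E
```

```text
t: 44.0
tcp_pos: [0.4188, 0.1812, 0.3542]
orientation: [[0.985, -0.174, 0.004], [-0.174, -0.985, 0.002], [0.003, -0.002, -1.0]]
force: [0.0, 0.1, 0.5]
gripper_width: 0.0426
```

View pics/side13.png

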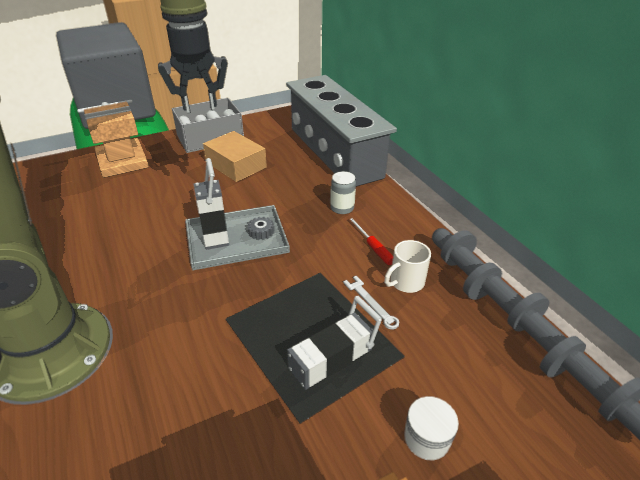

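View pics/scene13.png

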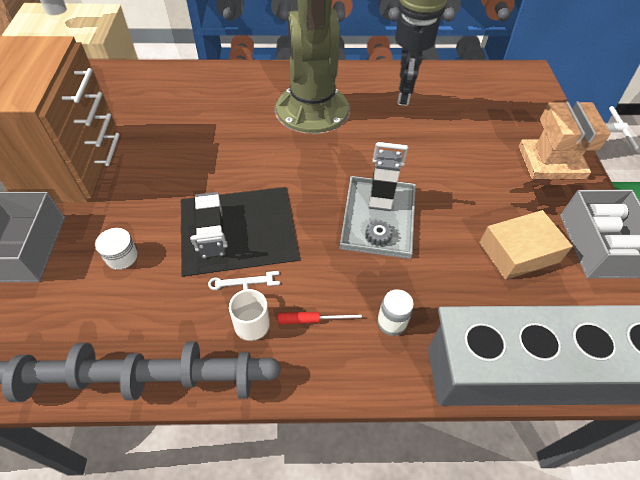

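```bash
python3 -c "
from workcell import job
print(job.finish_job())"
```

```text
the job is handed in; nothing more can be done
None
```

The job is done and handed in at about 44 s. The rattler stands upright, handle end up, in the free end of the scrap tray, and the sound housing lies in its place on the mat.

- **Which one rattles:** The left housing (nearer the tray) is the rattler. I tilted it ±16° and ±4°, and the right one −12° and +8°. The right housing's wrist moment followed the tilt in a straight line, as a sound one should. The left one's moment over ±16° changed about 0.3 N m less than that line predicts, which is the ball shifting.
- **How firm that is:** The left housing's readings were noisy, and its ±4° reading alone fits a sound housing better. I only settled on it once I had the right one to compare with. I did not see the ball shift as a clean step in any one reading.
- **Side effect:** When I tilted the left housing handle end down, its handle swung out flat. I laid the housing back on the mat like that and later gripped the handle there, close to the wrench but without visibly moving it.
- **Standing it in the tray:** It hung freely by its handle and stayed upright on the tray floor when I let go. The wrist force peaked at about 26 N while I was setting it down.
- **Last checks:** The final pictures show it standing clear of the tray walls and gear, with the gripper well clear. By eye, the right housing, wrench, mug and other things are where they were. I did not measure their final positions.

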